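Unpin the setting carrier and put it on the inspection rest

TASK

The pendant is set: pull the spring plunger of the sloping setting stand out by its T-handle and twist it a quarter turn so that it stays latched open, then draw the carrier with the brass cup up the slope out from under the bridge, lift it off and set it down (do not drop it) flat on the sloping wooden inspection rest, centred, with the end of its tongue down at the brass lip. Leave the plunger latched open for the next carrier, and do not disturb the other things on the bench.

Things in the scene. Friction and masses are not known exactly. Their poses are not given: they have to be found in the camera images.
- thandle: Black T-handle of the index plunger, at the low end of the setting stand: a bar 42 mm long (its x), 12 mm thick (its y), 14 mm high (its z); origin: the bar's centre. z points out along the plunger's axis, square to the bed (28 degrees from vertical, leaning down the slope). At the start the bar lies in line with the slope. Pull it along +z, turn it about z.
- barrel_top (a point): Top of the plunger's fixed steel barrel, on its axis: 18 mm across, 18 mm high, standing on the bridge; at the start 19 mm below the bar's centre, with a bare 7 mm stem between. A cross-pin in the stem, parallel to the bar, lies in the barrel's slot. Out 11 to 14 mm it is clear and the handle turns, up to 1.75 rad either way; turned over 0.6 rad and let go, the pin rests on the rim and holds.
- plunger (a joint): How far the plunger is pulled out, in m: 0 = home, its 8 mm pin through the hole in the carrier's tongue; 0.0085 or more = pin clear of the tongue; 0.010 = latched open on the barrel's rim (a quarter turn); 0.014 = end of travel. Unless latched it springs home; the spring pulls back with about 6 N at home and 13 N at the end of travel.
- bed: Sloping dark steel bed of the setting stand, 155 x 90 mm, 28 degrees, fixed on a base of 190 x 112 mm. Origin: on its surface, under the middle of the carrier's plate when home. x points up the slope (roughly to the robot's left), y across it, z square out of the surface. Bare from x = -40 to +75 mm, no side guides there; plunger's axis at x = -52 mm.
- bridge_top (a point): Middle of the top of the steel bridge that carries the plunger's barrel, 22 mm above the bed, at x = -52 mm of bed. The bridge is 60 mm wide (y) and 24 mm long (x = -64 to -40 mm); the carrier's tongue lies under it with 2 mm to spare above and at each side, its end at a stop.
- carrier_cup (a point): Middle of the round brass cup of the carrier (loose, about 0.3 kg), 20 mm above the carrier's underside. Cup 44 mm across, from 8 to 32 mm above the underside; a pendant on it reaches 41 mm. It stands in the middle of an aluminium plate 75 (x) x 64 (y) x 8 mm. Axes: x away from the tongue, z square to the plate; at the start parallel to those of bed.
- tongue_end (a point): Middle of the end of the carrier's tongue, on the underside. The tongue, 30 mm wide, 27.5 mm long, 8 mm thick, sticks out from the plate's -x edge; this point is 65 mm in -x from the cup's axis; the pin's hole, 10 mm, is 52 mm from it. Drawn 26 mm or more up the slope (+x of the bed) the tongue is clear of the bridge. Unpinned, its weight keeps the carrier home.
- rest_top: Sloping face of the wooden inspection rest (a wedge), 125 mm long, 70 mm wide, 24 degrees, fixed; high end 81 mm above the bench. Origin: on the face, middle of its width, at the inner side of the brass lip along its low end (the end to the robot's right). x points up the slope, y across, z square out of the face. The lip stands 6 mm above the face.
- seat (a point): Where carrier_cup is when the carrier lies on the rest, in the middle, tongue end touching the lip: 65 mm up the slope from the lip and 20 mm above the face; same axes as rest_top.
- burner: Bystander, leave alone: small brass burner bottle, 38 mm across, 66 mm high; origin at the centre of its underside.
- bench_block: Bystander, leave alone: round steel bench block, 58 mm across, 18 mm high; origin at the centre of its underside.
- stake: Bystander, leave alone: brass stake, round foot 68 mm across, crossbar 72 mm long on top, 83 mm high; origin at the centre of its underside.
- graver: Bystander, leave alone: graver with a wooden mushroom handle, lying, 135 mm long, 26 mm high; origin on the bench about its middle.
- loupe: Bystander, leave alone: black loupe, 42 mm across, 34 mm high; origin at the centre of its underside.
There are look-alikes about, which are no part of the job. Leave any red look-alike of the part that bears thandle alone. What is shaped like the part that bears carrier_cup but turquoise is not meant.

How it is judged:
On the way:
1. the plunger stays latched open with the fingers off the T-handle, the carrier still under the bridge (value of joint plunger above 0.0085 m and contact force between the fingers and thandle below 0.1 N and x of carrier_cup in the frame of bed below 0.02 m and z of carrier_cup in the frame of bed below 0.03 m), for 0.2 s.
At the end, for the whole second after the job is handed in: The plunger is latched open (out 8.5 mm or more), and the carrier lies at rest and flat on the rest's sloping face (within 3.4 degrees), its tongue end within 12 mm of the brass lip, within 15 mm of the middle and 11 degrees of square (value of joint plunger above 0.0085 m and x of carrier_cup in the frame of rest_top between 0.062 and 0.077 m and y of carrier_cup in the frame of rest_top between -0.015 and 0.015 m and z of carrier_cup in the frame of rest_top between 0.017 and 0.0225 m and angle between the z axis of carrier_cup and the z axis of rest_top, either way round below 0.06 rad and angle between the x axis of carrier_cup and the x axis of rest_top, either way round below 0.2 rad and linear speed of carrier below 0.01 m/s); the robot touches nothing.
It fails at once if the carrier is dropped or thrown (free of the fingers and faster than 0.5 m/s) (contact force between the fingers and carrier below 0.1 N and linear speed of carrier above 0.5 m/s).
It fails at once if a bystander is moved by more than 30 mm (distance of any of burner, bench_block, stake, graver, loupe from where it was at the start of the episode above 0.03 m).
It also fails if it takes over 54 s, if anything falls off the work surface, if the arm or the gripper's body presses on something with over 40 N, if the wrist force passes 120 N, or if a joint passes its speed limit or range.

ROBOT

A 7-joint arm with a two-finger parallel gripper is mounted at the origin on the work surface. World frame = base frame: x ahead of the robot, y to its left, z up, the work surface at z = 0. Lengths are in m, angles in rad, forces in N, time in s.
With the tool pointing down it reaches from about 0.4 to 0.85 m from the base axis. Payload 10.4 kg.
Tool frame: the origin (TCP) lies on the front face of the gripper's body, between the roots of the fingers; the fingertips stand 73 mm ahead of it and the grasp point (between the pads) lies 54 mm ahead of it; x points along the fingers, y is the direction in which the jaws open and shut, and the axes are right-handed (so a half turn about x gives the same grasp; the last joint's range is limited). The gripper opens to 85 mm and grips with 20 to 120 N. Pads are 22 mm wide; open, the fingers measure 114 mm over their backs; the gripper's body (76 mm by 85 mm) begins 54 mm behind the grasp point. The pads swing forward as they close: fully open they stand 13 mm farther back than shut.
Start: joints at [1.119, 0.332, -0.065, 1.46, 0.022, 1.35, -0.088], TCP at [0.26, -0.568, 0.304] pointing down, gripper open.
Joint ranges: [-2.6, 2.6], [-0.5, 2.12], [-1.47, 1.34], [0.16, 2.42], [-1.27, 4.41], [0.06, 2.06], [-2.6, 2.6]. Speed limits (rad/s): [2.22, 2.22, 2.79, 2.79, 3.14, 3.14, 3.14].

INTERFACE

Orientations are given as a unit quaternion [x, y, z, w].
In Python, from workcell import manip gives the robot as it stands. The module is installed in compiled form; this text tells all that it offers.
- The arm moves only by the tool arm_command, never from a script. Its argument "moves" is a list that holds one entry, the list of rows, each a list of 5 numbers: the closure, from 0 (fully open) to 1 (shut), then the shift along the tool's x, y, z in units of 25 mm (1.0 is 25 mm), then the turn about the tool's x in degrees. A call has 1 to 12 rows; each row shifts and turns the commanded pose from where the row before left it, along the tool's axes as they then stand; what a row does not reach is not made up. A row lasts 1/12 s, in which the tool goes at most 41.7 mm and 7.16 degrees, less where a joint would pass 70% of its speed; a pose out of reach is approached as far as the arm can. A call is refused whole if a number of a shift passes 1 or a number of a turn 7.16, either way. A call with a gripper value outside its range is refused whole. The fingers move at their own pace and stop on an object; "force" is the grip in N (left out, the last holds). Time passes only in rows, so rows that do not move let the fingers close. It gives the time, the measured TCP pose, the force and the opening at its end, in the units of the state.
- manip.get_obs(): the state, without advancing time (a new reading comes with each control period).
- manip.camera(name): name is "scene" or "top"; returns the picture (400x640x3 uint8, red, green, blue); there is no depth.
- manip.camera_info(name): a dict with "vfov" (degrees; the focal length in pixels is half the picture's height over the tangent of half this angle, whatever the lens; pixels are square), "cx", "cy" (the principal point, pixels), "pose" (4x4, takes a point from camera to world coordinates). Camera axes: x right, y down, z forward; pixel columns grow to the right and rows downward; lengths in m; the calibration is good to about 2 mm. A picture is of the moment at which its call begins. camera_info takes no time and is no camera call.
- manip.hand_in(): hands the job in, once; it reports no verdict.
Trained networks look in the newest picture that a camera, given by its name, has taken for a name from the list of things; names that differ only in an ending like _2 or _b are one class to them, and where a whole thing is asked for, a point or a joint stands for the part that bears it (a point fixed in the world has none). Each returns a list of dicts, best first, with "confidence" (0 to 1); they miss things now and then, are a little off and sometimes report something else, mostly with a low value. They report only what shows in the picture. A call takes as long as a camera call. They do not tell look-alikes from the thing itself.
- manip.regions_of(query, camera): "mask" (400x640 bool, what is visible of it) and "rect" ([left, top, right, bottom] in pixels, round what is visible of it).
- manip.pinpoint(query, camera): "pixel" ([row, column] in pixels: a listed point, or the origin of a listed thing).
The state is a dict: "clock": time; "joint_pos": joint angles; "joint_velocities": joint speeds; "tau": joint torques, N m; "position": TCP position; "ee_rot": TCP orientation; "ft_force": force on the tool from outside, world axes, zero at the start; "torque": the same for the moment, N m; "grip_width": opening from 0.0 (shut) to 1.0 (fully open).
Only numpy, scipy, OpenCV 4.12 (cv2) and the standard library are available. Lean on these libraries where they do the work, as an engineer would, in place of code of your own. Each camera call takes 0.05 s, during which the arm holds its last target.

## Working session

There is one attempt and no reset: what is moved stays moved. The work goes in short steps, Python scripts to look and compute and a tool call to move; the robot and the scene stay as the last step left them, time stands still between calls to the robot, and variables do not carry over. Pictures are saved under pics/ and viewed, and the job is handed in when it is done.

Besides the shell and the picture viewer there is one more tool, called after "Request:" by a JSON object that holds its "api" and its "payload". arm_command: Moves the arm, as the interface text tells. Its arguments: {"type":"object","properties":{"moves":{"type":"array","items":{"type":"array","items":{"type":"array","items":{"type":"number"}}}},"force":{"type":"number"}},"required":["moves"]}

```bash
mkdir -p pics; cat > h.py <<'E'
import numpy as np, cv2
from workcell import manip
from scipy.spatial.transform import Rotation as R
def cam(n,f):
    im=manip.camera(n); cv2.imwrite('pics/'+f,im[:,:,::-1]); return im
def K(n):
    i=manip.camera_info(n); f=200/np.tan(np.radians(i['vfov'])/2); return f,i['cx'],i['cy'],np.array(i['pose'])
def ray(n,rc):
    f,cx,cy,P=K(n); d=np.array([(rc[1]-cx)/f,(rc[0]-cy)/f,1]); d=P[:3,:3]@d; return P[:3,3],d/np.linalg.norm(d)
def proj(n,p):
    f,cx,cy,P=K(n); q=P[:3,:3].T@(np.asarray(p)-P[:3,3]); return np.array([cy+f*q[1]/q[2],cx+f*q[0]/q[2]])
def tri(a,b):
    (o1,d1),(o2,d2)=ray('scene',a),ray('top',b)
    A=np.stack([d1,-d2],1); t=np.linalg.lstsq(A,o2-o1,rcond=None)[0]
    p,q=o1+t[0]*d1,o2+t[1]*d2; return (p+q)/2,np.linalg.norm(p-q)
E
python3 - <<'E'
from h import *
cam('scene','s0.png');cam('top','t0.png')
for n in ['scene','top']:
    i=manip.camera_info(n);print(n,i['vfov'],i['cx'],i['cy'],np.round(i['pose'],3).tolist())
for q in ['thandle','barrel_top','bed','bridge_top','carrier_cup','tongue_end','rest_top','seat']:
    for n in ['scene','top']:
        print(q,n,[(np.round(d['pixel'],1).tolist(),round(d['confidence'],2)) for d in manip.pinpoint(q,n)])
o=manip.get_obs();print(o)
E
```

```text
scene 55.001398512502305 317.22310059966327 197.1551058674714 [[-0.516, 0.47, -0.716, 1.263], [0.856, 0.302, -0.419, 0.496], [0.019, -0.829, -0.558, 0.636], [0.0, 0.0, 0.0, 1.0]]
top 50.408979827954674 316.4914376986163 194.07883144607013 [[0.056, -0.975, 0.214, 0.322], [-0.998, -0.055, 0.008, 0.053], [0.004, -0.214, -0.977, 1.231], [0.0, 0.0, 0.0, 1.0]]
thandle scene [([172.6, 371.0], 0.61), ([206.9, 339.9], 0.6)]
thandle top [([192.7, 283.1], 0.64), ([267.6, 279.5], 0.63)]
barrel_top scene [([175.3, 372.1], 0.63), ([225.5, 365.5], 0.49)]
barrel_top top [([195.2, 278.1], 0.91), ([270.2, 276.1], 0.67)]
bed scene [([181.4, 392.7], 0.64), ([226.0, 365.8], 0.56)]
bed top [([271.4, 253.0], 0.96), ([191.3, 253.3], 0.84)]
bridge_top scene [([179.8, 375.2], 0.7), ([220.2, 347.4], 0.69)]
bridge_top top [([267.4, 274.1], 0.92), ([190.7, 276.0], 0.85), ([190.6, 427.6], 0.17)]
carrier_cup scene [([223.1, 363.1], 0.94), ([307.7, 404.6], 0.61)]
carrier_cup top [([141.5, 205.6], 0.58), ([190.0, 256.0], 0.52)]
tongue_end scene [([340.5, 404.0], 0.73), ([228.4, 348.2], 0.67), ([277.5, 244.2], 0.6)]

[... 225 characters left out ...]
 'joint_pos': array([ 1.11939345,  0.33219687, -0.06468637,  1.46012858,  0.02156108,
        1.34987454, -0.08849402]), 'joint_velocities': array([-8.46065516e-05, -4.27040415e-05,  6.59696136e-04, -4.80655094e-04,
       -9.65503236e-04,  3.91803610e-04,  8.83744979e-04]), 'tau': array([ 3.20063300e-04, -6.25228143e+01,  4.89416113e-02, -3.91836691e+01,
        1.63412152e-02,  1.61058695e-03,  2.92232619e-05]), 'position': array([ 0.25988554, -0.56841616,  0.30392577]), 'ee_rot': array([ 0.6909421 ,  0.15041711, -0.69089326,  0.15046665]), 'ft_force': array([-0.60773371,  0.80862446,  0.14773348]), 'torque': array([-0.00797092,  0.01189421,  0.03071356]), 'grip_width': 1.0014042697368697}
```

View pics/s0.png

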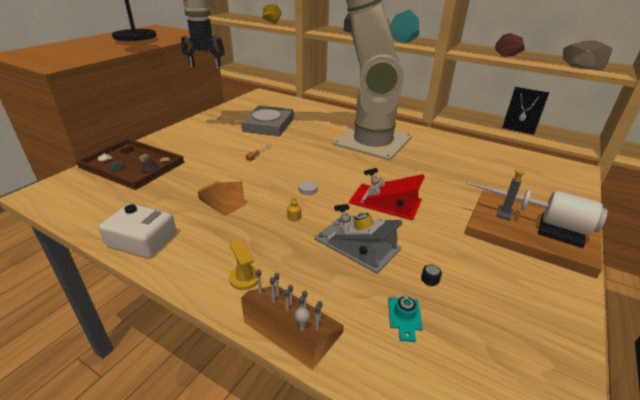

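View pics/t0.png

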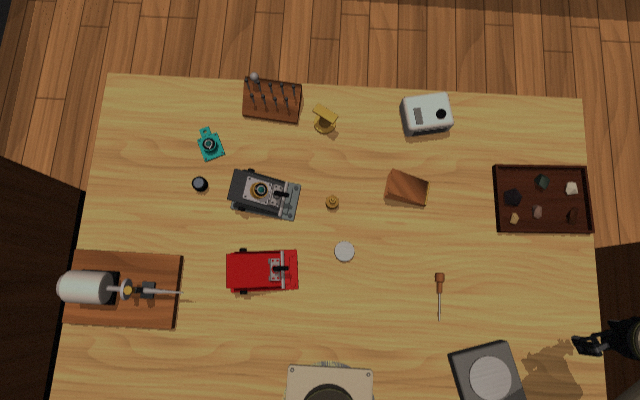

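```bash
python3 - <<'E'
import cv2
a=cv2.imread('pics/s0.png')[140:270,180:450]; cv2.imwrite('pics/s0c.png',cv2.resize(a,(800,385),interpolation=cv2.INTER_CUBIC))
a=cv2.imread('pics/t0.png')[120:310,180:450]; cv2.imwrite('pics/t0c.png',cv2.resize(a,(800,563),interpolation=cv2.INTER_CUBIC))
E
```

```text
(no output)
```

View pics/s0c.png

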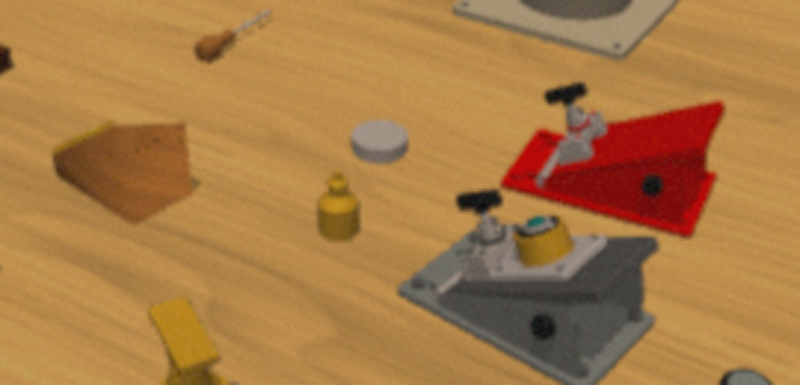

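View pics/t0c.png

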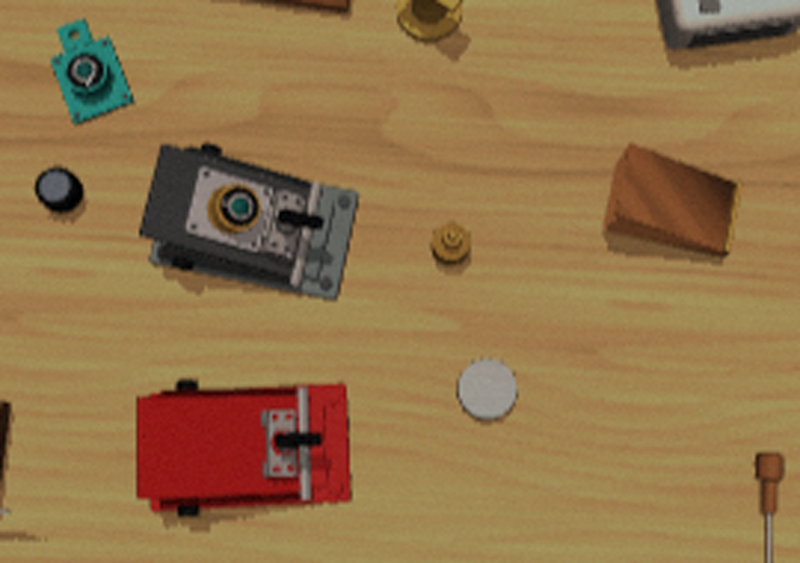

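The grey stand (scene 207,340; top 193,283) is the real one. The red stand (scene 173,371; top 268,280) and the turquoise carrier (scene 308,405; top 142,206) are the look-alikes. The burner sits close by at top (202,332). Next I'll fit the poses.

```bash
cat > fit.py <<'E'
from h import *
from scipy.optimize import least_squares
def frame(p,ang):
    x,y,z,yaw=p; s=np.radians(ang)
    h=np.array([np.cos(yaw),np.sin(yaw),0]); u=np.array([0,0,1.])
    X=np.cos(s)*h+np.sin(s)*u; Z=-np.sin(s)*h+np.cos(s)*u
    return np.stack([X,np.cross(Z,X),Z],1),np.array([x,y,z])
BP={'thandle':(-.052,0,.059),'barrel_top':(-.052,0,.040),'bed':(0,0,0),'bridge_top':(-.052,0,.022),'carrier_cup':(0,0,.020),'tongue_end':(-.065,0,0)}
RP={'rest_top':(0,0,0),'seat':(.065,0,.020)}
def dets(P,near,rad,rep=1):
    out=[]
    for _ in range(rep):
        for n in ['scene','top']:
            manip.camera(n)
            for q in P:
                for d in manip.pinpoint(q,n):
                    if np.hypot(*(np.array(d['pixel'])-near[n]))<rad: out.append((q,n,np.array(d['pixel']),d['confidence']))
    return out
E
python3 - <<'E'
from fit import *
import pickle
D=dets(BP,{'scene':(222,355),'top':(192,265)},45,2)
E=dets(RP,{'scene':(190,220),'top':(188,410)},45,2)
pickle.dump((D,E),open('d.pkl','wb'))
def run(D,P,ang,p0):
    def f(p):
        Rm,t=frame(p,ang); return np.concatenate([(proj(n,t+Rm@np.array(P[q]))-px) for q,n,px,c in D])
    r=least_squares(f,p0,loss='soft_l1',f_scale=1.0); 
    for (q,n,px,c),e in zip(D,f(r.x).reshape(-1,2)): print(q,n,np.round(px),round(c,2),np.round(e,1))
    print(np.round(r.x,4)); return r.x
p,_=tri((223,363),(190,256)); print(p)
run(D,BP,28,[*p,1.4])
p,_=tri((186,210),(188.6,426)); print(p)
run(E,RP,24,[*p,1.4])
E
```

```text
[0.57830802 0.22789665 0.0760172 ]
thandle scene [205. 340.] 0.4 [1.9 0.4]
barrel_top scene [215. 343.] 0.67 [-1.  -0.2]
bed scene [223. 363.] 0.68 [4. 3.]
bridge_top scene [183. 374.] 0.94 [ 36.9 -28.1]
bridge_top scene [218. 345.] 0.69 [2.  0.4]
bridge_top scene [206. 340.] 0.66 [13.6  5.4]
carrier_cup scene [221. 362.] 0.83 [-1.6  1.7]
tongue_end scene [228. 347.] 0.81 [-0.5 -2. ]
thandle top [192. 282.] 0.38 [1.2 0.1]
barrel_top top [196. 278.] 0.75 [-2.4  1.6]
bed top [194. 254.] 0.6 [-1.7  2.8]
bridge_top top [193. 276.] 0.75 [1.6 0.8]
bridge_top top [196. 281.] 0.57 [-1.  -4.4]
bridge_top top [186. 262.] 0.29 [ 8.7 14.9]
carrier_cup top [185. 259.] 0.93 [6.9 0.5]
carrier_cup top [200. 277.] 0.71 [ -8.4 -17.8]
tongue_end top [197. 278.] 0.85 [-0.5 -0.2]
thandle scene [209. 340.] 0.4 [-2.   0.5]
barrel_top scene [217. 344.] 0.76 [-3.  -1.1]
bed scene [224. 365.] 0.64 [2.9 1.1]
bridge_top scene [219. 347.] 0.82 [ 1.  -1.7]
carrier_cup scene [222. 363.] 0.85 [-2.3  0.1]
carrier_cup scene [222. 365.] 0.73 [-3.  -1.8]
tongue_end scene [229. 345.] 0.9 [-1.  -0.3]
thandle top [193. 285.] 0.47 [ 0.1 -3.1]
barrel_top top [194. 276.] 0.58 [0.  3.1]
bed top [194. 258.] 0.85 [-1. -1.]
bridge_top top [192. 279.] 0.86 [ 3.4 -1.8]
carrier_cup top [190. 258.] 0.67 [2.  1.3]
tongue_end top [199. 282.] 0.7 [-1.8 -3.6]
[0.5721 0.2303 0.0623 1.5324]
[ 0.61448796 -0.24829614  0.03795489]
rest_top scene [187. 209.] 0.38 [0.5 0.3]
seat scene [182. 219.] 0.44 [-0.7 -2.5]
seat scene [187. 211.] 0.32 [-5.9  6. ]
rest_top top [190. 425.] 0.49 [ 2.2 -0.2]
rest_top scene [184. 212.] 0.6 [ 2.9 -2.8]
seat scene [181. 218.] 0.37 [-0.  -0.9]
rest_top top [192. 426.] 0.37 [-0.1 -1.5]
[ 0.6094 -0.2508  0.0293  1.2892]
```

```bash
cat > ov.py <<'E'
from fit import *
def box(x0,x1,y0,y1,z0,z1):
    c=[(x,y,z) for x in(x0,x1) for y in(y0,y1) for z in(z0,z1)]
    return [(c[i],c[j]) for i in range(8) for j in range(i) if sum(a!=b for a,b in zip(c[i],c[j]))==1]
def circ(r,z,n=24):
    a=np.linspace(0,2*np.pi,n+1); P=[(r*np.cos(t),r*np.sin(t),z) for t in a]; return list(zip(P[:-1],P[1:]))
BED=box(-.08,.075,-.045,.045,0,0.)+box(-.0375,.0375,-.032,.032,0,.008)+circ(.022,.032)+circ(.022,.008)
HAN=box(-.073,-.031,-.006,.006,.052,.066)
BR=box(-.064,-.040,-.030,.030,.022,.022)
REST=box(0,.125,-.035,.035,0,0)
def draw(src,n,segs,Rm,t,win,sc,out,col=(0,255,0)):
    r0,r1,c0,c1=win; im=cv2.imread(src) if isinstance(src,str) else src
    a=cv2.resize(im[r0:r1,c0:c1],None,fx=sc,fy=sc,interpolation=cv2.INTER_CUBIC)
    for s,cc in segs:
        for p,q in s:
            u=proj(n,t+Rm@np.array(p)); v=proj(n,t+Rm@np.array(q))
            k=lambda w:(int((w[1]-c0+.5)*sc),int((w[0]-r0+.5)*sc))
            cv2.line(a,k(u),k(v),cc,1,cv2.LINE_AA)
    cv2.imwrite(out,a)
E
cat > o1.py <<'E'
from ov import *
import sys
p=eval(sys.argv[1]); tag=sys.argv[2]
S=[(BED,(0,255,0)),(HAN,(0,255,255)),(BR,(255,0,255))]
Rm,t=frame(p,28)
draw('pics/s0.png','scene',S,Rm,t,(190,275,310,410),7,f'pics/os_{tag}.png')
draw('pics/t0.png','top',S,Rm,t,(160,228,220,310),8,f'pics/ot_{tag}.png')
E
python3 o1.py "[.572,.2303,.0623,1.46]" a
```

```text
(no output)
```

View pics/os_a.png

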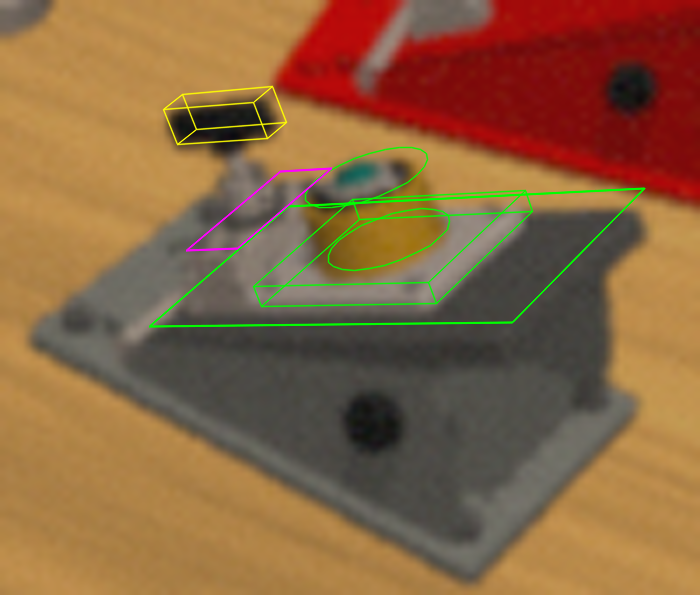

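View pics/ot_a.png

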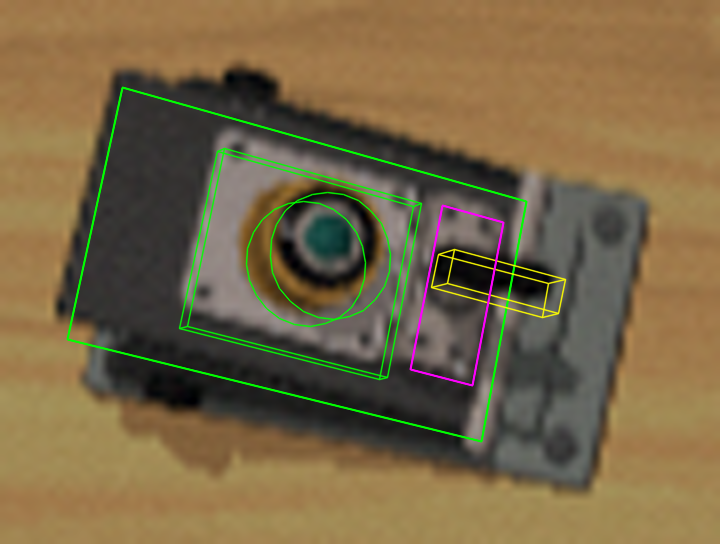

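```bash
python3 - <<'E'
import cv2
a=cv2.imread('pics/s0.png')[196:240,325:395]; cv2.imwrite('pics/z1.png',cv2.resize(a,None,fx=11,fy=11,interpolation=cv2.INTER_CUBIC))
a=cv2.imread('pics/t0.png')[170:218,238:300]; cv2.imwrite('pics/z2.png',cv2.resize(a,None,fx=12,fy=12,interpolation=cv2.INTER_CUBIC))
E
```

```text
(no output)
```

View pics/z1.png

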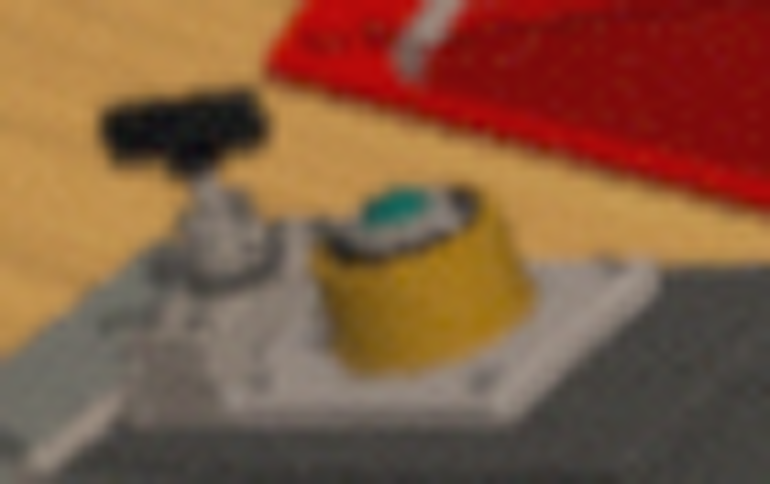

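View pics/z2.png

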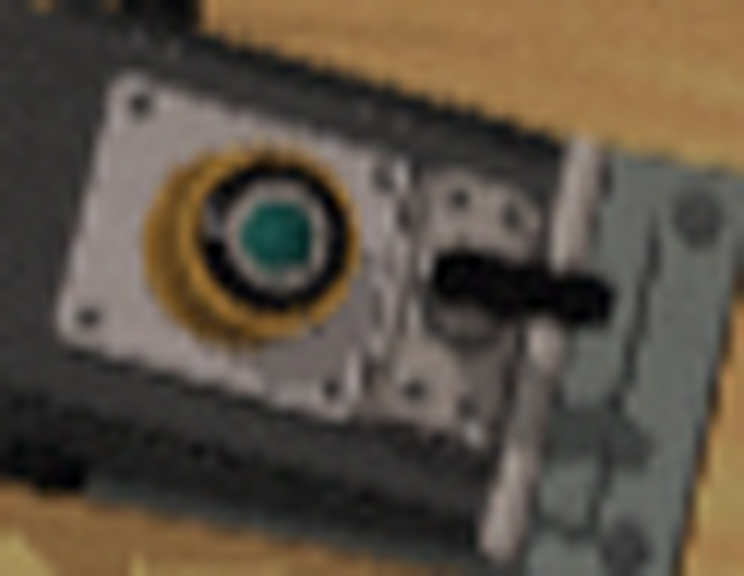

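```bash
python3 - <<'E'
from fit import *
C=[]
def s(x,y,P):C.append(('scene',(196+y/11-.5,325+x/11-.5),P))
def t(x,y,P):C.append(('top',(170+y/12-.5,238+x/12-.5),P))
s(186,127,(-.052,0,.059)); s(495,400,(.0375,-.032,.008)); s(652,264,(.0375,.032,.008))
t(118,72,(.0375,-.032,.008));t(62,330,(.0375,.032,.008));t(412,158,(-.0375,-.032,.008));t(348,415,(-.0375,.032,.008))
t(523,288,(-.052,0,.059));t(277,235,(0,0,.036));t(485,440,(-.064,.030,.022))
s(400,225,(0,0,.036))
f=lambda p:np.concatenate([proj(n,frame(p,28)[1]+frame(p,28)[0]@np.array(P))-px for n,px,P in C])
r=least_squares(f,[.572,.23,.062,1.45],loss='soft_l1')
for (n,px,P),e in zip(C,f(r.x).reshape(-1,2)):print(n,P,np.round(e,1))
print(np.round(r.x,4).tolist())
E
```

```text
scene (-0.052, 0, 0.059) [0.6 0.1]
scene (0.0375, -0.032, 0.008) [ 0.3 -0. ]
scene (0.0375, 0.032, 0.008) [-0.2  0.5]
top (0.0375, -0.032, 0.008) [-0.3  0.3]
top (0.0375, 0.032, 0.008) [ 0.2 -0.5]
top (-0.0375, -0.032, 0.008) [0.3 0.2]
top (-0.0375, 0.032, 0.008) [0.4 0.5]
top (-0.052, 0, 0.059) [-0.2  0. ]
top (0, 0, 0.036) [-0.2  0.3]
top (-0.064, 0.03, 0.022) [-0.3 -0.4]
scene (0, 0, 0.036) [-0.6 -0.1]
[0.5794, 0.2323, 0.0615, 1.4233]
```

```bash
python3 o1.py "[.5794,.2323,.0615,1.4233]" b; python3 - <<'E'
import cv2
a=cv2.imread('pics/s0.png')[172:222,190:254]; cv2.imwrite('pics/z3.png',cv2.resize(a,None,fx=11,fy=11,interpolation=cv2.INTER_CUBIC))
a=cv2.imread('pics/t0.png')[164:212,378:434]; cv2.imwrite('pics/z4.png',cv2.resize(a,None,fx=12,fy=12,interpolation=cv2.INTER_CUBIC))
E
```

```text
(no output)
```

View pics/os_b.png

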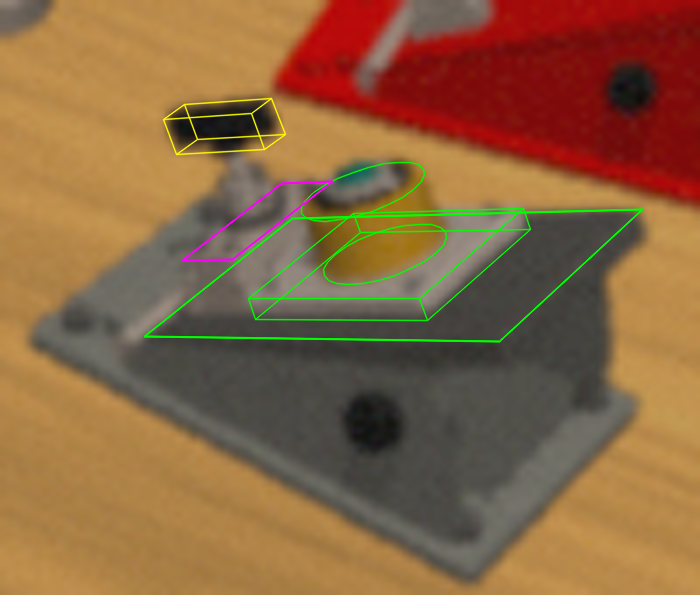

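View pics/z3.png

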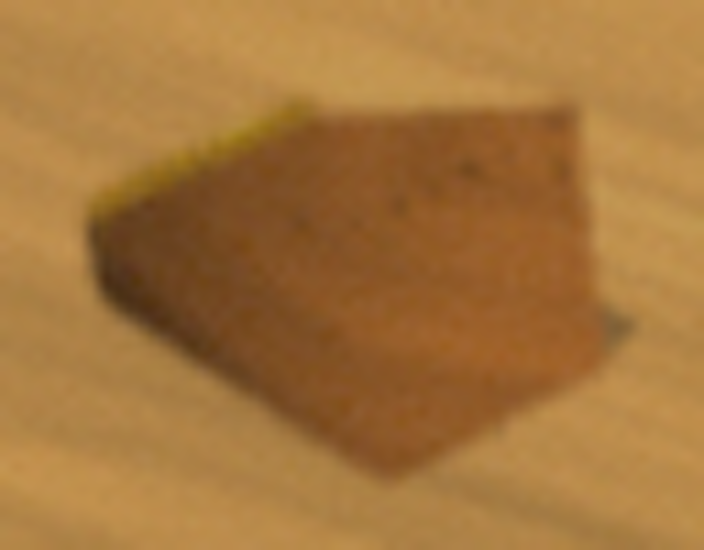

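View pics/z4.png

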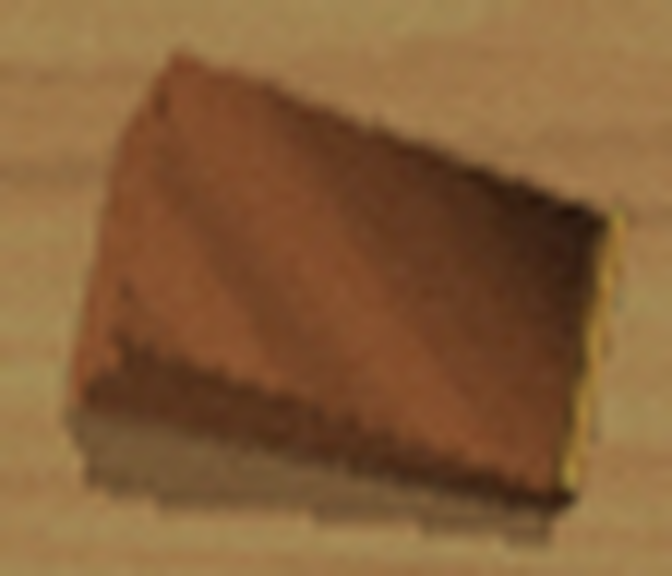

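```bash
python3 - <<'E'
from ov import *
C=[]
def s(x,y,P,g=0):C.append(('scene',(172+y/11-.5,190+x/11-.5),P,g))
def t(x,y,P,g=0):C.append(('top',(164+y/12-.5,378+x/12-.5),P,g))
h=1 # marks H
s(575,105,('H',.035,0)); s(605,355,('H',.035,0),1); s(390,478,('H',-.035,0),1)
s(310,112,(0,.035,.006))
t(178,55,('H',-.035,0));t(120,345,('H',.035,0));t(125,140,('H',-.035,0),1);t(75,405,('H',.035,0),1)
t(605,213,(0,-.035,.006));t(562,490,(0,.035,.006))
def f(p):
    Rm,o=frame([p[0],p[1],.081-p[3]*np.sin(np.radians(24)),p[2]],24); out=[]
    for n,px,P,g in C:
        w=o+Rm@np.array([p[3] if a=='H' else a for a in P])
        if g:w[2]=0
        out.append(proj(n,w)-px)
    return np.concatenate(out)
r=least_squares(f,[.61,-.25,1.35,.122],loss='soft_l1')
for (n,px,P,g),e in zip(C,f(r.x).reshape(-1,2)):print(n,P,g,np.round(e,1))
print(np.round(r.x,4).tolist()); p=r.x
q=[p[0],p[1],.081-p[3]*np.sin(np.radians(24)),p[2]]
Rm,o=frame(q,24); print(o, 'seat',o+Rm@[.065,0,.02])
S=[(box(0,p[3],-.035,.035,0,0),(0,255,0)),(box(-.004,0,-.035,.035,0,.006),(0,255,255))]
draw('pics/s0.png','scene',S,Rm,o,(165,225,185,260),9,'pics/rs.png')
draw('pics/t0.png','top',S,Rm,o,(160,215,375,440),10,'pics/rt.png')
E
```

```text
Traceback (most recent call last):
  File "h.py", line 11, in proj
    f,cx,cy,P=K(n); q=P[:3,:3].T@(np.asarray(p)-P[:3,3]); return np.array([cy+f*q[1]/q[2],cx+f*q[0]/q[2]])
              ~^^^
  File "h.py", line 7, in K
    i=manip.camera_info(n); f=200/np.tan(np.radians(i['vfov'])/2); return f,i['cx'],i['cy'],np.array(i['pose'])
ValueError: time passes only in moves, steps and waits
```

```bash
cat >> h.py <<'E'
import os,pickle
if not os.path.exists('K.pkl'):
    pickle.dump({n:K(n) for n in('scene','top')},open('K.pkl','wb'))
_K=pickle.load(open('K.pkl','rb'))
def K(n): return _K[n]
E
cat > rf.py <<'E'
from ov import *
C=[]
def s(x,y,P,g=0):C.append(('scene',(172+y/11-.5,190+x/11-.5),P,g))
def t(x,y,P,g=0):C.append(('top',(164+y/12-.5,378+x/12-.5),P,g))
s(575,105,('H',.035,0)); s(605,355,('H',.035,0),1); s(390,478,('H',-.035,0),1)
s(310,112,(0,.035,.006))
t(178,55,('H',-.035,0));t(120,345,('H',.035,0));t(125,140,('H',-.035,0),1);t(75,405,('H',.035,0),1)
t(605,213,(0,-.035,.006));t(562,490,(0,.035,.006))
def f(p):
    Rm,o=frame([p[0],p[1],.081-p[3]*np.sin(np.radians(24)),p[2]],24); out=[]
    for n,px,P,g in C:
        w=o+Rm@np.array([p[3] if a=='H' else a for a in P])
        if g:w[2]=0
        out.append(proj(n,w)-px)
    return np.concatenate(out)
r=least_squares(f,[.61,-.25,1.35,.122],loss='soft_l1')
for (n,px,P,g),e in zip(C,f(r.x).reshape(-1,2)):print(n,P,g,np.round(e,1))
print(np.round(r.x,4).tolist()); p=r.x
q=[p[0],p[1],.081-p[3]*np.sin(np.radians(24)),p[2]]
Rm,o=frame(q,24); print(o, 'seat',o+Rm@[.065,0,.02])
S=[(box(0,p[3],-.035,.035,0,0),(0,255,0)),(box(-.004,0,-.035,.035,0,.006),(0,255,255))]
draw('pics/s0.png','scene',S,Rm,o,(165,225,185,260),9,'pics/rs.png')
draw('pics/t0.png','top',S,Rm,o,(160,215,375,440),10,'pics/rt.png')
E
python3 -c "import h" ; python3 rf.py
```

```text
scene ('H', 0.035, 0) 0 [-0.5  0.6]
scene ('H', 0.035, 0) 1 [0.9 0.4]
scene ('H', -0.035, 0) 1 [0.5 0.3]
scene (0, 0.035, 0.006) 0 [-2.  1.]
top ('H', -0.035, 0) 0 [-0.2  0.4]
top ('H', 0.035, 0) 0 [-0.7  0.6]
top ('H', -0.035, 0) 1 [0.2 0. ]
top ('H', 0.035, 0) 1 [ 0.4 -0.3]
top (0, -0.035, 0.006) 0 [-0.6  0.8]
top (0, 0.035, 0.006) 0 [-0.6  0.3]
[0.6078, -0.2517, 1.4017, 0.1222]
[ 0.60776392 -0.25172633  0.03128635] seat [ 0.61638928 -0.2012117   0.07599514]
```

View pics/rs.png

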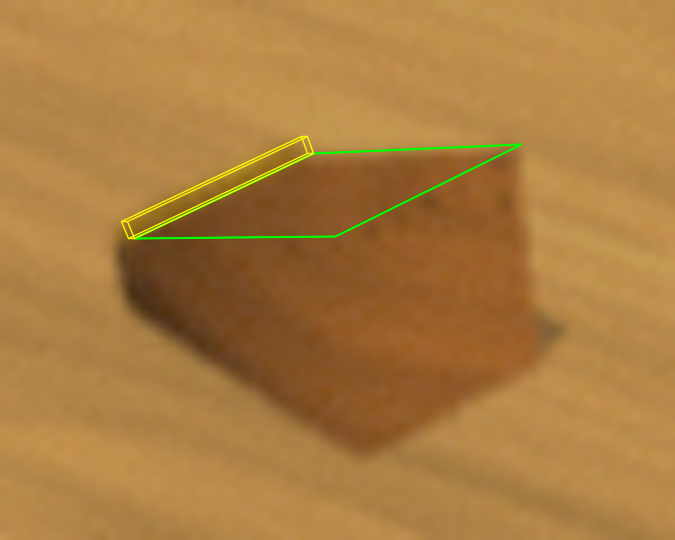

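View pics/rt.png

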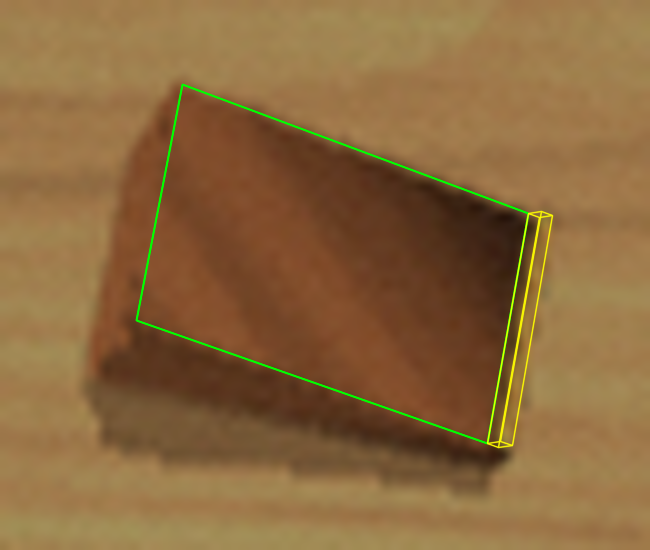

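```bash
cat > goal.py <<'E'
from fit import *
BEDP=[.5794,.2323,.0615,1.4233]; RESTP=[.6078,-.2517,.0305,1.4017]
def plan(p_grasp,ydir,w=None):
    """shift in tool axes (mm) to bring grasp pt to p_grasp, turn (deg about tool x) so tool y || ydir"""
    o=manip.get_obs(); T=R.from_quat(o['ee_rot']).as_matrix(); g=np.asarray(o['position'])+T@[.054,0,0]
    d=T.T@(np.asarray(p_grasp)-g)
    yl=T.T@ydir; a=np.degrees(np.arctan2(yl[2],yl[1])); 
    print('clock',round(o['clock'],2),'grasp at',np.round(g,4),'tool x',np.round(T[:,0],3),'tool y',np.round(T[:,1],3))
    print('shift tool mm',np.round(d*1000,1),'units',np.round(d*40,2),'turn',round(a,1),'or',round(a-180*np.sign(a),1))
    print('j',np.round(o['joint_pos'],2),'F',np.round(o['ft_force'],1),'grip',round(o['grip_width'],3))
E
python3 - <<'E'
from goal import *
Rm,t=frame(BEDP,28); h=t+Rm@[-.052,0,.059]; print('handle',h,'cup',t+Rm@[0,0,.02],'axis',Rm[:,2],'bedx',Rm[:,0],'bedy',Rm[:,1])
plan(h,Rm[:,1])
E
```

```text
handle [0.56858181 0.15948717 0.08918139] cup [0.57802011 0.22301252 0.07915895] axis [-0.06899453 -0.4643741   0.88294759] bedx [0.12975984 0.87336066 0.46947156] bedy [-9.89142123e-01  1.46962107e-01  6.93889390e-18]
clock 2.9 grasp at [ 0.2599 -0.5684  0.2499] tool x [ 0. -0. -1.] tool y [ 0.416 -0.909  0.   ]
shift tool mm [ 160.7 -533.7 -583.4] units [  6.43 -21.35 -23.34] turn 123.0 or -57.0
j [ 1.12  0.33 -0.06  1.46  0.02  1.35 -0.09] F [-0.8  0.2 -0.9] grip 0.999
```

Request:
{"api": "arm_command", "payload": {"moves": [[[0, 0, -0.89, -0.97, 0], [0, 0, -0.89, -0.97, 0], [0, 0, -0.89, -0.97, 0], [0, 0, -0.89, -0.97, 0], [0, 0, -0.89, -0.97, 0], [0, 0, -0.89, -0.97, 0], [0, 0, -0.89, -0.97, 0], [0, 0, -0.89, -0.97, 0], [0, 0, -0.89, -0.97, 0], [0, 0, -0.89, -0.97, 0], [0, 0, -0.89, -0.97, 0], [0, 0, -0.89, -0.97, 0]]]}}

```text
clock: 3.9
position: [0.4139, -0.203, 0.3042]
ee_rot: [0.691, 0.15, -0.691, 0.151]
ft_force: [0.6, -0.5, -0.4]
grip_width: 0.999
```

Request:
{"api": "arm_command", "payload": {"moves": [[[0, 0, -0.89, -0.97, 0], [0, 0, -0.89, -0.97, 0], [0, 0, -0.89, -0.97, 0], [0, 0, -0.89, -0.97, 0], [0, 0, -0.89, -0.97, 0], [0, 0, -0.89, -0.97, 0], [0, 0, -0.89, -0.97, 0], [0, 0, -0.89, -0.97, 0], [0, 0, -0.89, -0.97, 0], [0, 0, -0.89, -0.97, 0], [0, 0, -0.89, -0.97, 0], [0, 0, -0.89, -0.97, 0]]]}}

```text
clock: 4.9
position: [0.5677, 0.1606, 0.304]
ee_rot: [0.691, 0.15, -0.691, 0.15]
ft_force: [0.5, -1.3, 0.8]
grip_width: 1.003
```

Request:
{"api": "arm_command", "payload": {"moves": [[[0, 0.3, 0, 0, -6.3], [0, 0.3, 0, 0, -6.3], [0, 0.3, 0, 0, -6.3], [0, 0.3, 0, 0, -6.3], [0, 0.3, 0, 0, -6.3], [0, 0.3, 0, 0, -6.3], [0, 0.3, 0, 0, -6.3], [0, 0.3, 0, 0, -6.3], [0, 0.3, 0, 0, -6.3], [0, 0, 0, 0, 0]]]}}

```text
clock: 5.73
position: [0.5667, 0.1587, 0.2349]
ee_rot: [-0.535, -0.462, 0.536, -0.461]
ft_force: [-0.6, -0.0, -0.8]
grip_width: 0.998
```

```bash
python3 - <<'E'
from goal import *
Rm,t=frame(BEDP,28); h=t+Rm@[-.052,0,.059]
plan(h,Rm[:,1])
a=cam('scene','s1.png');b=cam('top','t1.png')
cv2.imwrite('pics/s1c.png',cv2.resize(a[100:280,280:460,::-1],None,fx=3,fy=3)); cv2.imwrite('pics/t1c.png',cv2.resize(b[140:240,210:350,::-1],None,fx=5,fy=5))
E
```

```text
clock 5.73 grasp at [0.5666 0.1587 0.1809] tool x [-0.002 -0.    -1.   ] tool y [ 0.989 -0.147 -0.002]
shift tool mm [91.8  2.  -1.1] units [ 3.67  0.08 -0.05] turn 180.0 or -0.0
j [ 0.32  0.43 -0.84  1.61  0.33  1.25 -0.73] F [-0.6 -0.  -0.8] grip 0.998
```

View pics/s1c.png

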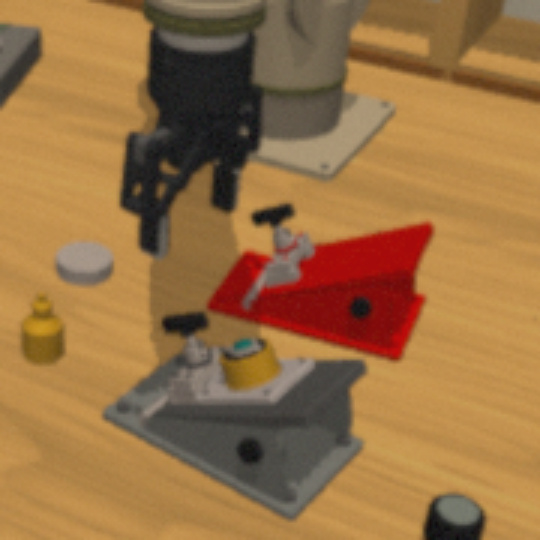

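Request:
{"api": "arm_command", "payload": {"moves": [[[0.3, 0.85, 0.04, -0.03, 0], [0.4, 0.85, 0.04, -0.02, 0], [0.5, 0.85, 0, 0, 0], [0.5, 0.85, 0, 0, 0], [0.5, 0, 0, 0, 0], [0.5, 0, 0, 0, 0]]], "force": 60}}

```text
clock: 6.33
position: [0.5692, 0.1601, 0.1516]
ee_rot: [-0.537, -0.46, 0.537, -0.46]
ft_force: [-0.8, 0.9, 1.4]
grip_width: 0.496
```

```bash
python3 - <<'E'
from goal import *
Rm,t=frame(BEDP,28); h=t+Rm@[-.052,0,.059]
plan(h,Rm[:,1])
a=cam('scene','s2.png');b=cam('top','t2.png')
c=np.hstack([cv2.resize(a[170:250,310:390,::-1],(400,400)),cv2.resize(b[150:230,240:320,::-1],(400,400))]); cv2.imwrite('pics/c2.png',c)
E
```

```text
clock 6.33 grasp at [0.5691 0.1601 0.0976] tool x [-0.001 -0.    -1.   ] tool y [ 0.988 -0.154 -0.001]
shift tool mm [ 8.4 -0.4  0.7] units [ 0.34 -0.02  0.03] turn 179.6 or -0.4
j [ 0.28  0.52 -0.8   1.69  0.41  1.11 -0.79] F [-0.8  0.9  1.4] grip 0.496
```

View pics/c2.png

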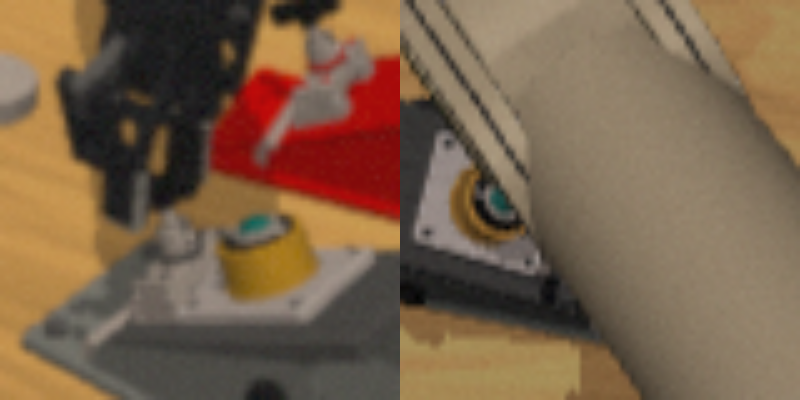

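Request:
{"api": "arm_command", "payload": {"moves": [[[0.7, 0, 0, 0, 0], [1, 0, 0, 0, 0], [1, 0, 0, 0, 0], [1, 0, 0, 0, 0], [1, 0, 0, 0, 0], [1, 0, 0, 0, 0]]], "force": 60}}

```text
clock: 6.93
position: [0.569, 0.1605, 0.1527]
ee_rot: [-0.536, -0.46, 0.537, -0.461]
ft_force: [-7.0, -1.9, 11.0]
grip_width: 0.123
```

```bash
python3 - <<'E'
from goal import *
Rm,t=frame(BEDP,28); h=t+Rm@[-.052,0,.059]
plan(h,Rm[:,1])
o=manip.get_obs();T=R.from_quat(o['ee_rot']).as_matrix(); print('axis in tool mm for 13.0',T.T@Rm[:,2]*13,T.T@Rm[:,2]*13/25)
E
```

```text
clock 6.93 grasp at [0.569  0.1605 0.0987] tool x [-0. -0. -1.] tool y [ 0.988 -0.152 -0.   ]
shift tool mm [ 9.5 -0.2  1.1] units [ 0.38 -0.01  0.04] turn 179.7 or -0.3
j [ 0.28  0.52 -0.8   1.69  0.41  1.11 -0.79] F [-7.  -1.9 11. ] grip 0.123
axis in tool mm for 13.0 [-11.47582376   0.02836887   6.10775444] [-0.45903295  0.00113475  0.24431018]
```

Request:
{"api": "arm_command", "payload": {"moves": [[[1, -0.12, 0, 0.06, 0], [1, -0.12, 0, 0.06, 0], [1, -0.12, 0, 0.06, 0], [1, -0.12, 0, 0.06, 0], [1, 0, 0, 0, 0], [1, 0, 0, 0, 0]]]}}

```text
clock: 7.43
position: [0.5679, 0.1551, 0.163]
ee_rot: [0.537, 0.461, -0.536, 0.46]
ft_force: [0.4, 5.8, -10.5]
grip_width: 0.124
```

```bash
python3 - <<'E'
from goal import *
Rm,t=frame(BEDP,28); h=t+Rm@[-.052,0,.059+.0125]
plan(h,Rm[:,1])
a=cam('scene','s3.png')
cv2.imwrite('pics/c3.png',cv2.resize(a[170:250,310:390,::-1],(560,560)))
E
```

```text
clock 7.43 grasp at [0.5678 0.1552 0.109 ] tool x [-0.001  0.002 -1.   ] tool y [ 0.989 -0.151 -0.001]
shift tool mm [8.8 0.1 1.5] units [0.35 0.   0.06] turn 179.8 or -0.2
j [ 0.3   0.5  -0.81  1.69  0.39  1.13 -0.77] F [  0.4   5.8 -10.5] grip 0.124
```

View pics/c3.png

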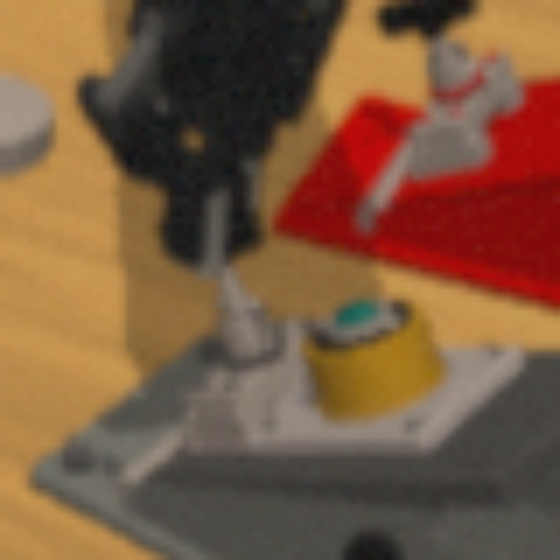

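Request:
{"api": "arm_command", "payload": {"moves": [[[1, -0.04, 0, 0.02, 0], [1, 0, 0, 0, 5], [1, 0, 0, 0, 5], [1, 0, 0, 0, 5], [1, 0, 0, 0, 5], [1, 0, 0, 0, 0]]]}}

```text
clock: 7.98
position: [0.5669, 0.1551, 0.1634]
ee_rot: [-0.608, -0.36, 0.61, -0.358]
ft_force: [-0.6, 5.8, -10.0]
grip_width: 0.128
```

```bash
python3 - <<'E'
from goal import *
Rm,t=frame(BEDP,28); h=t+Rm@[-.052,0,.059+.0125]
plan(h,Rm[:,1]);print(manip.get_obs()['torque'])
E
```

```text
clock 7.98 grasp at [0.5667 0.1551 0.1094] tool x [-0.003  0.001 -1.   ] tool y [ 0.875 -0.484 -0.003]
shift tool mm [9.2 1.6 0.8] units [0.37 0.07 0.03] turn 159.5 or -20.5
j [ 0.25  0.48 -0.74  1.69  0.35  1.12 -1.1 ] F [ -0.6   5.8 -10. ] grip 0.128
[1.66211645 0.93221034 0.43614587]
```

Request:
{"api": "arm_command", "payload": {"moves": [[[1, -0.04, 0, 0, 5], [1, 0, 0, 0, 5], [1, 0, 0, 0, 5], [1, 0, 0, 0, 5], [1, 0, 0, 0, 5], [1, 0, 0, 0, 0], [1, 0, 0, 0, 0]]]}}

```text
clock: 8.57
position: [0.567, 0.1547, 0.1643]
ee_rot: [-0.671, -0.221, 0.673, -0.22]
ft_force: [-0.6, 4.7, -11.5]
grip_width: 0.127
```

```bash
python3 - <<'E'
from goal import *
Rm,t=frame(BEDP,28); h=t+Rm@[-.052,0,.059+.0125]
plan(h,Rm[:,1]);print(manip.get_obs()['torque'])
a=cam('scene','s4.png')
cv2.imwrite('pics/c4.png',cv2.resize(a[170:250,310:390,::-1],(560,560)))
E
```

```text
clock 8.57 grasp at [0.5669 0.1547 0.1103] tool x [-0.003  0.001 -1.   ] tool y [ 0.592 -0.806 -0.002]
shift tool mm [10.1  1.4 -0.1] units [ 0.4   0.05 -0.  ] turn 134.8 or -45.2
j [ 0.19  0.45 -0.66  1.69  0.3   1.11 -1.5 ] F [ -0.6   4.7 -11.5] grip 0.127
[1.22978743 0.52359716 0.2723656 ]
```

View pics/c4.png

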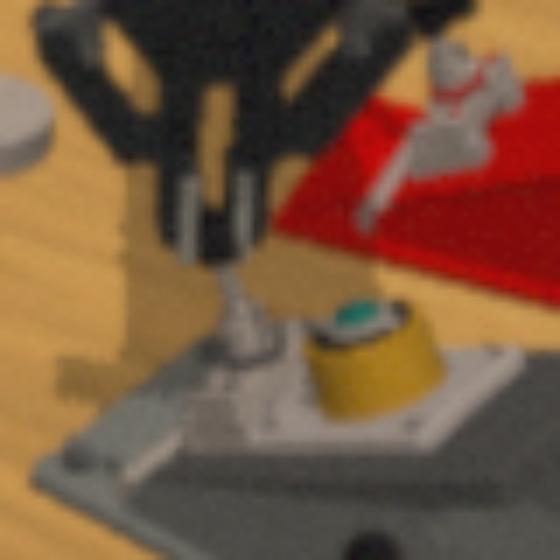

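Request:
{"api": "arm_command", "payload": {"moves": [[[1, 0, 0, 0, 5], [1, 0, 0, 0, 5], [1, 0, 0, 0, 5], [1, 0, 0, 0, 5], [1, 0, 0, 0, 5], [1, 0, 0, 0, 0], [1, 0, 0, 0, 0]]]}}

```text
clock: 9.2
position: [0.5684, 0.1556, 0.1653]
ee_rot: [0.704, 0.071, -0.703, 0.069]
ft_force: [5.0, 7.9, -9.7]
grip_width: 0.123
```

```bash
python3 - <<'E'
from goal import *
Rm,t=frame(BEDP,28); h=t+Rm@[-.052,0,.059+.0125]
plan(h,Rm[:,1]);print(manip.get_obs()['torque'])
a=cam('scene','s5.png')
cv2.imwrite('pics/c5.png',cv2.resize(a[170:250,310:390,::-1],(560,560)))
E
```

```text
clock 9.2 grasp at [0.5684 0.1557 0.1113] tool x [ 0.001  0.003 -1.   ] tool y [ 0.197 -0.98  -0.003]
shift tool mm [11.1  1.9  1.1] units [0.44 0.08 0.05] turn 109.8 or -70.2
j [ 0.13  0.43 -0.59  1.69  0.26  1.09 -1.91] F [ 5.   7.9 -9.7] grip 0.123
[ 2.23425114 -0.29001712  0.50608288]
```

View pics/c5.png

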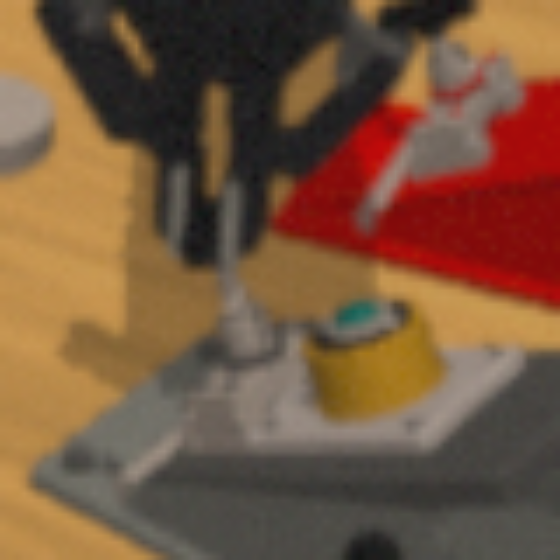

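Request:
{"api": "arm_command", "payload": {"moves": [[[1, 0.05, -0.02, 0, 0], [1, 0.04, -0.02, 0, 0], [1, 0, 0, 0, 0], [0.8, 0, 0, 0, 0], [0.7, 0, 0, 0, 0], [0.65, 0, 0, 0, 0], [0.65, 0, 0, 0, 0], [0.65, 0, 0, 0, 0], [0.65, 0, 0, 0, 0]]]}}

```text
clock: 10.0
position: [0.5682, 0.1544, 0.1633]
ee_rot: [0.704, 0.069, -0.704, 0.069]
ft_force: [-0.4, -0.2, -0.4]
grip_width: 0.349
```

```bash
python3 - <<'E'
from goal import *
Rm,t=frame(BEDP,28); h=t+Rm@[-.052,0,.059+.0125]
plan(h,Rm[:,1]);print(manip.get_obs()['torque'])
a=cam('scene','s6.png')
cv2.imwrite('pics/c6.png',cv2.resize(a[170:250,310:390,::-1],(560,560)))
E
```

```text
clock 10.0 grasp at [0.5682 0.1544 0.1093] tool x [ 0. -0. -1.] tool y [ 0.195 -0.981  0.   ]
shift tool mm [9.1 0.6 0.7] units [0.36 0.02 0.03] turn 109.7 or -70.3
j [ 0.13  0.44 -0.58  1.69  0.27  1.09 -1.91] F [-0.4 -0.2 -0.4] grip 0.349
[-0.00149465 -0.01109601  0.00488053]
```

View pics/c6.png

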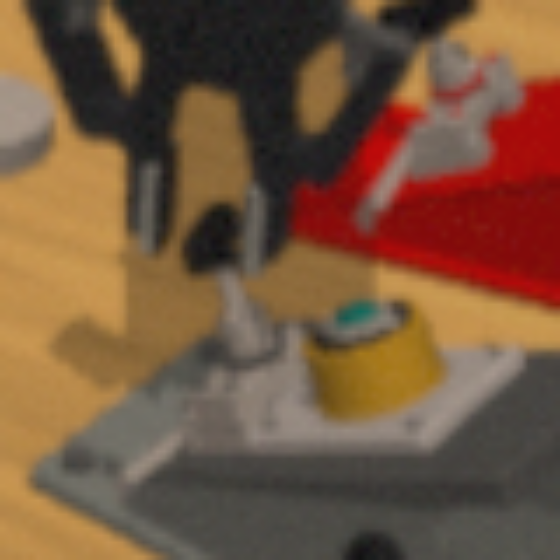

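Request:
{"api": "arm_command", "payload": {"moves": [[[0.65, -0.4, 0, 0, 0], [0.65, -0.8, 0, 0, 0], [0.5, -0.8, 0, 0, 0], [0.3, -0.8, 0, 0, -7], [0.2, 0, 0, 0, -7], [0.2, 0, 0, 0, -7], [0.2, 0, 0, 0, -7], [0.2, 0, 0, 0, -7], [0.2, 0, 0, 0, -7], [0.2, 0, 0, 0, -7], [0.2, 0, 0, 0, -7], [0.2, 0, 0, 0, -7]]]}}

```text
clock: 11.05
position: [0.5682, 0.1547, 0.2341]
ee_rot: [0.563, 0.428, -0.562, 0.429]
ft_force: [0.1, 0.9, -0.5]
grip_width: 0.8
```

Request:
{"api": "arm_command", "payload": {"moves": [[[0.2, 0, 0, 0, -7], [0.2, 0, 0, 0, 0]]]}}

```text
clock: 11.22
position: [0.5682, 0.1546, 0.2338]
ee_rot: [0.535, 0.462, -0.535, 0.462]
ft_force: [0.4, 0.3, -1.1]
grip_width: 0.8
```

```bash
python3 - <<'E'
from goal import *
Rm,t=frame(BEDP,28); c=t+Rm@[0,0,.02]+[0,0,.0145]
plan(c,Rm[:,1])
a=cam('scene','s7.png');b=cam('top','t7.png')
c=np.hstack([cv2.resize(a[180:260,310:390,::-1],(400,400)),cv2.resize(b[150:230,220:300,::-1],(400,400))]); cv2.imwrite('pics/c7.png',c)
E
```

```text
clock 11.22 grasp at [0.5683 0.1546 0.1798] tool x [ 0. -0. -1.] tool y [ 0.989 -0.146  0.   ]
shift tool mm [ 86.2  -0.4 -69.1] units [ 3.45 -0.01 -2.76] turn -180.0 or 0.0
j [ 0.3   0.42 -0.81  1.62  0.31  1.24 -0.71] F [ 0.4  0.3 -1.1] grip 0.8
```

View pics/c7.png

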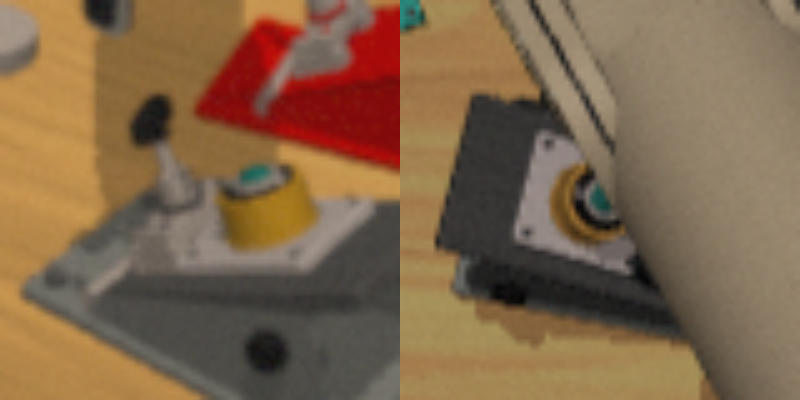

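Request:
{"api": "arm_command", "payload": {"moves": [[[0.2, 0, 0, -0.92, 0], [0.2, 0, 0, -0.92, 0], [0.2, 0, 0, -0.92, 0], [0.2, 0.8, 0, 0, 0], [0.2, 0.8, 0, 0, 0], [0.2, 0.8, 0, 0, 0], [0.2, 0.7, 0, 0, 0], [0.2, 0.4, 0, 0, 0], [0.2, 0, 0, 0, 0], [0.2, 0, 0, 0, 0]]]}}

```text
clock: 12.15
position: [0.5787, 0.223, 0.146]
ee_rot: [-0.537, -0.46, 0.537, -0.46]
ft_force: [-0.3, 0.2, 0.8]
grip_width: 0.8
```

```bash
python3 - <<'E'
from goal import *
Rm,t=frame(BEDP,28); c=t+Rm@[0,0,.02]+[0,0,.0125]
plan(c,Rm[:,1])
a=cam('scene','s8.png');b=cam('top','t8.png')
c=np.hstack([cv2.resize(a[180:260,320:400,::-1],(400,400)),cv2.resize(b[150:230,220:300,::-1],(400,400))]); cv2.imwrite('pics/c8.png',c)
E
```

```text
clock 12.15 grasp at [0.5787 0.223  0.092 ] tool x [-0. -0. -1.] tool y [ 0.988 -0.153 -0.   ]
shift tool mm [ 0.4 -0.7  0.1] units [ 0.02 -0.03  0.  ] turn 179.6 or -0.4
j [ 0.14  0.57 -0.76  1.61  0.43  1.13 -0.89] F [-0.3  0.2  0.8] grip 0.8
```

View pics/c8.png

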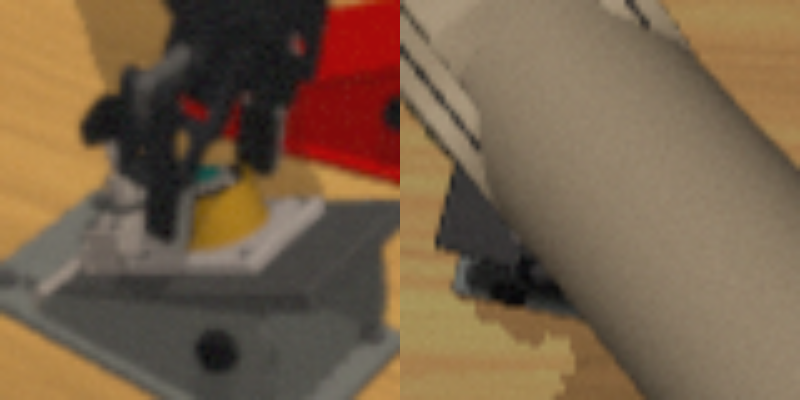

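Request:
{"api": "arm_command", "payload": {"moves": [[[0.2, 0, -0.02, 0.1, 0], [0.5, 0, 0, 0, 0], [0.7, 0, 0, 0, 0], [0.7, 0, 0, 0, 0], [0.7, 0, 0, 0, 0], [0.7, 0, 0, 0, 0], [0.7, 0, 0, 0, 0]]], "force": 60}}

```text
clock: 12.83
position: [0.5781, 0.2203, 0.1467]
ee_rot: [0.537, 0.46, -0.537, 0.461]
ft_force: [-2.6, -1.6, 6.4]
grip_width: 0.491
```

```bash
python3 - <<'E'
from goal import *
Rm,t=frame(BEDP,28); c=t+Rm@[.032,0,.02]+[0,0,.0125]
plan(c,Rm[:,1])
o=manip.get_obs();T=R.from_quat(o['ee_rot']).as_matrix(); print('bedx 32mm units',T.T@Rm[:,0]*32/25)
a=cam('scene','s9.png')
cv2.imwrite('pics/c9.png',cv2.resize(a[180:260,320:400,::-1],(560,560)))
E
```

```text
clock 12.83 grasp at [0.5782 0.2203 0.0927] tool x [ 0.001 -0.    -1.   ] tool y [ 0.988 -0.152  0.001]
shift tool mm [-14.   -0.7 -30.9] units [-0.56 -0.03 -1.24] turn 179.7 or -0.3
j [ 0.14  0.57 -0.76  1.62  0.43  1.13 -0.88] F [-2.6 -1.6  6.4] grip 0.491
bedx 32mm units [-0.60126859 -0.00552253 -1.12997592]
```

View pics/c9.png

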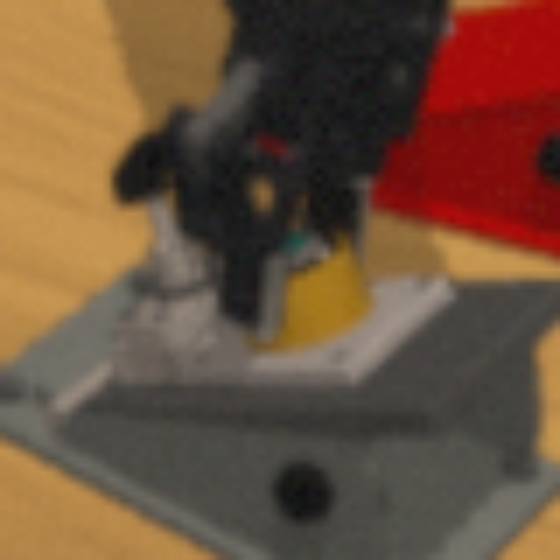

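Request:
{"api": "arm_command", "payload": {"moves": [[[0.7, -0.075, 0, -0.141, 0], [0.7, -0.075, 0, -0.141, 0], [0.7, -0.075, 0, -0.141, 0], [0.7, -0.075, 0, -0.141, 0]]]}}

```text
clock: 13.22
position: [0.5803, 0.2321, 0.153]
ee_rot: [-0.536, -0.459, 0.538, -0.461]
ft_force: [-1.3, -8.6, 1.5]
grip_width: 0.486
```

Request:
{"api": "arm_command", "payload": {"moves": [[[0.7, -0.075, 0, -0.141, 0], [0.7, -0.075, 0, -0.141, 0], [0.7, -0.075, 0, -0.141, 0], [0.7, -0.075, 0, -0.141, 0], [0.7, -0.075, 0, -0.141, 0], [0.7, 0, 0, 0, 0]]]}}

```text
clock: 13.72
position: [0.583, 0.2504, 0.1628]
ee_rot: [-0.536, -0.459, 0.538, -0.461]
ft_force: [-1.1, -5.4, 4.5]
grip_width: 0.494
```

```bash
python3 - <<'E'
from goal import *
o=manip.get_obs();print(o['position']-np.array([.5781,.2203,.1467]),o['torque'])
a=cam('scene','s10.png')
cv2.imwrite('pics/c10.png',cv2.resize(a[180:260,320:400,::-1],(560,560)))
E
```

```text
[0.00492101 0.03007639 0.01612045] [-1.15047077  0.32993565  0.01098905]
```

View pics/c10.png

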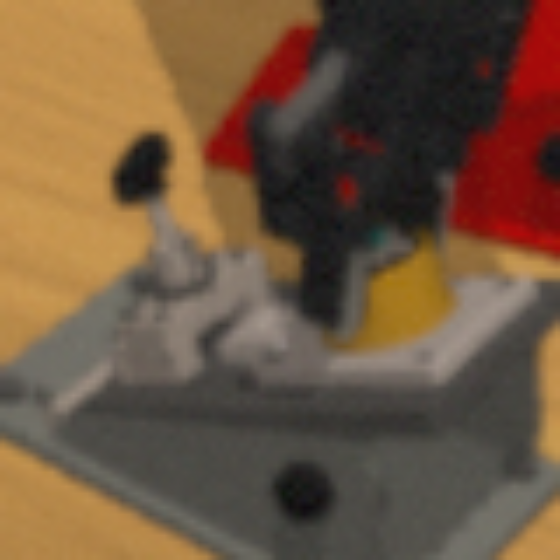

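Request:
{"api": "arm_command", "payload": {"moves": [[[0.7, -0.2, 0, -0.1, 0], [0.7, -0.5, 0, -0.1, 0], [0.7, -0.8, 0, 0, 0], [0.7, -0.8, 0, 0, 0], [0.7, -0.8, 0, 0, 0], [0.7, -0.8, 0, 0, 0], [0.7, 0, 0, 0, 0]]]}}

```text
clock: 14.35
position: [0.5841, 0.2585, 0.2653]
ee_rot: [0.539, 0.46, -0.534, 0.461]
ft_force: [-0.5, 1.2, -3.4]
grip_width: 0.49
```

```bash
python3 - <<'E'
from goal import *
Rm,t=frame(RESTP,24); c=t+Rm@[.065,0,.02]
plan(c,Rm[:,1])
a=cam('scene','s11.png');b=cam('top','t11.png')
cv2.imwrite('pics/c11.png',cv2.resize(a[110:270,290:450,::-1],(560,560)))
E
```

```text
clock 14.35 grasp at [0.5844 0.2587 0.2113] tool x [ 0.006  0.003 -1.   ] tool y [ 0.988 -0.151  0.005]
shift tool mm [134.8 100.4 450.3] units [ 5.39  4.02 18.01] turn -179.0 or 1.0
j [ 0.1   0.5  -0.81  1.45  0.36  1.34 -0.88] F [-0.5  1.2 -3.4] grip 0.49
```

View pics/c11.png

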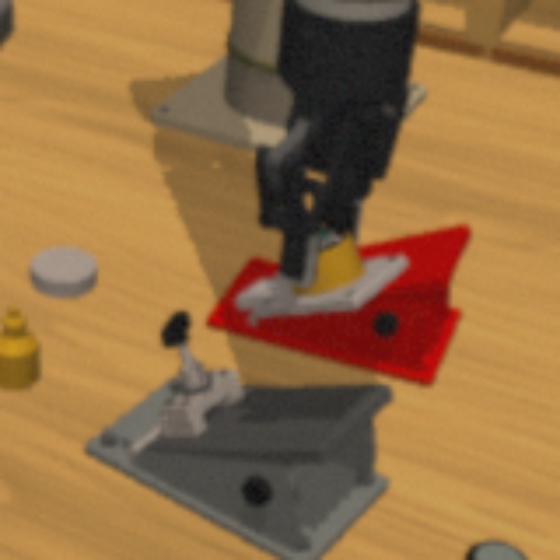

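Request:
{"api": "arm_command", "payload": {"moves": [[[0.7, 0, 0.1, 0.5, 0], [0.7, 0, 0.2, 0.9, 0], [0.7, 0, 0.2, 0.9, 0], [0.7, 0, 0.2, 0.9, 0], [0.7, 0, 0.2, 0.9, 0], [0.7, 0, 0.2, 0.9, 0], [0.7, 0, 0.2, 0.9, 0], [0.7, 0, 0.2, 0.9, 0], [0.7, 0, 0.2, 0.9, 0], [0.7, 0, 0.2, 0.9, 0], [0.7, 0, 0.2, 0.9, 0], [0.7, 0, 0.2, 0.9, 0]]]}}

```text
clock: 15.45
position: [0.5998, -0.011, 0.2586]
ee_rot: [-0.536, -0.461, 0.537, -0.46]
ft_force: [0.6, 0.2, -3.1]
grip_width: 0.493
```

Request:
{"api": "arm_command", "payload": {"moves": [[[0.7, 0, 0.2, 0.9, 0], [0.7, 0, 0.2, 0.9, 0], [0.7, 0, 0.2, 0.9, 0], [0.7, 0, 0.2, 0.9, 0], [0.7, 0, 0.2, 0.9, 0], [0.7, 0, 0.2, 0.9, 0], [0.7, 0, 0.2, 0.9, 0], [0.7, 0, 0.2, 0.6, 0], [0.7, 0, 0.1, 0.5, 0], [0.7, 0, 0, 0, 0], [0.7, 0, 0, 0, 0]]]}}

```text
clock: 16.37
position: [0.6144, -0.1982, 0.2594]
ee_rot: [-0.537, -0.461, 0.537, -0.46]
ft_force: [0.0, 0.8, -3.7]
grip_width: 0.493
```

```bash
python3 - <<'E'
from goal import *
Rm,t=frame(RESTP,24); c=t+Rm@[.069,0,.02]+[0,-.0027,.0135]
plan(c,Rm[:,1])
a=cam('scene','s12.png');b=cam('top','t12.png')
c=np.hstack([cv2.resize(a[90:230,150:290,::-1],(400,400)),cv2.resize(b[130:240,360:470,::-1],(400,400))]); cv2.imwrite('pics/c12.png',c)
E
```

```text
clock 16.37 grasp at [ 0.6143 -0.1981  0.2054] tool x [-0.001  0.001 -1.   ] tool y [ 0.988 -0.152 -0.001]
shift tool mm [115.1   3.1   1.8] units [4.6  0.12 0.07] turn -179.1 or 0.9
j [ 0.73  0.49 -0.67  1.43  0.3   1.33 -0.11] F [ 0.   0.8 -3.7] grip 0.493
```

View pics/c12.png

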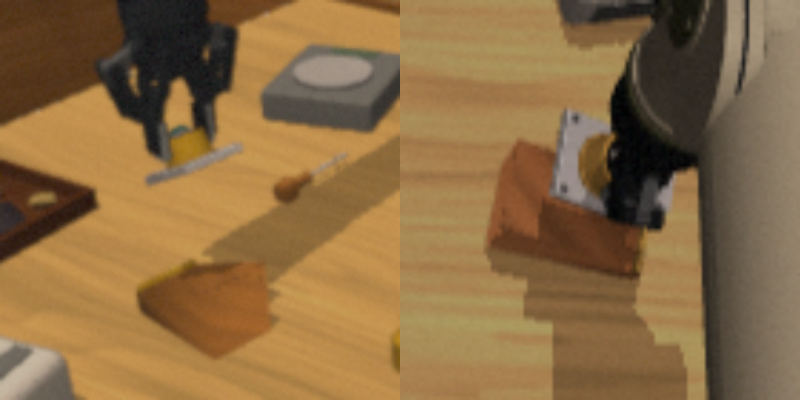

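Request:
{"api": "arm_command", "payload": {"moves": [[[0.7, 0.8, 0.06, 0.04, 0.9], [0.7, 0.8, 0.06, 0.03, 0], [0.7, 0.8, 0, 0, 0], [0.7, 0.8, 0, 0, 0], [0.7, 0.6, 0, 0, 0], [0.7, 0.2, 0, 0, 0], [0.7, 0, 0, 0, 0], [0.7, 0, 0, 0, 0]]]}}

```text
clock: 17.13
position: [0.6178, -0.1996, 0.1609]
ee_rot: [0.54, 0.456, -0.54, 0.457]
ft_force: [0.4, 0.7, -3.4]
grip_width: 0.493
```

```bash
python3 - <<'E'
from goal import *
Rm,t=frame(RESTP,24); c=t+Rm@[.069,0,.02]+[0,-.0027,.0135]
plan(c,Rm[:,1])
a=cam('scene','s13.png');b=cam('top','t13.png')
c=np.hstack([cv2.resize(a[150:230,180:260,::-1],(400,400)),cv2.resize(b[150:220,370:440,::-1],(400,400))]); cv2.imwrite('pics/c13.png',c)
E
```

```text
clock 17.13 grasp at [ 0.6178 -0.1996  0.1069] tool x [ 0.001  0.    -1.   ] tool y [ 0.986 -0.166  0.001]
shift tool mm [16.6 -0.6  0.8] units [ 0.66 -0.03  0.03] turn -179.9 or 0.1
j [ 0.71  0.58 -0.64  1.52  0.36  1.16 -0.16] F [ 0.4  0.7 -3.4] grip 0.493
```

View pics/c13.png

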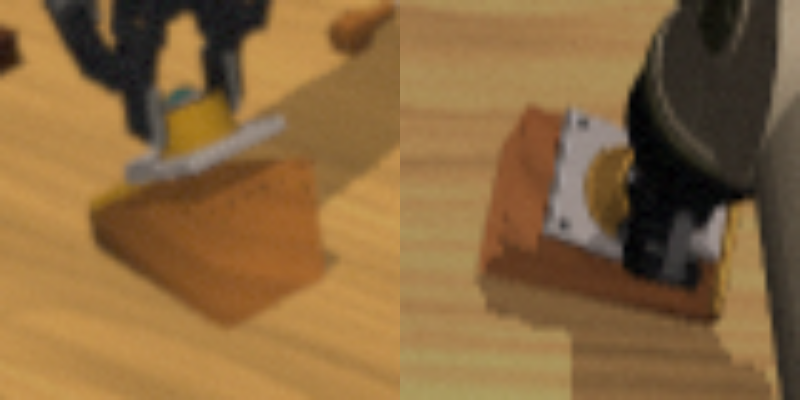

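Request:
{"api": "arm_command", "payload": {"moves": [[[0.7, 0.12, 0, 0.02, 0], [0.7, 0.12, 0, 0, 0], [0.7, 0.12, 0, 0, 0], [0.7, 0, 0, 0, 0], [0.7, 0, 0, 0, 0]]]}}

```text
clock: 17.65
position: [0.6171, -0.2009, 0.1508]
ee_rot: [-0.54, -0.456, 0.54, -0.456]
ft_force: [0.5, -0.5, -3.5]
grip_width: 0.487
```

Request:
{"api": "arm_command", "payload": {"moves": [[[0.7, 0.06, 0, 0, 0], [0.7, 0.06, 0, 0, 0], [0.7, 0, 0, 0, 0]]]}}

```text
clock: 17.9
position: [0.6172, -0.201, 0.1479]
ee_rot: [-0.54, -0.456, 0.54, -0.456]
ft_force: [0.8, -0.0, -3.0]
grip_width: 0.489
```

```bash
python3 - <<'E'
from goal import *
Rm,t=frame(RESTP,24); c=t+Rm@[.069,0,.02]+[0,-.0027,.0135]
plan(c,Rm[:,1])
a=cam('scene','s14.png');b=cam('top','t14.png')
c=np.hstack([cv2.resize(a[150:230,180:260,::-1],(400,400)),cv2.resize(b[150:220,370:440,::-1],(400,400))]); cv2.imwrite('pics/c14.png',c)
E
```

```text
clock 17.9 grasp at [ 0.6172 -0.201   0.0939] tool x [ 0. -0. -1.] tool y [ 0.986 -0.167  0.   ]
shift tool mm [ 3.5 -0.3 -0.6] units [ 0.14 -0.01 -0.03] turn -179.9 or 0.1
j [ 0.71  0.59 -0.63  1.53  0.37  1.14 -0.17] F [ 0.8 -0.  -3. ] grip 0.489
```

View pics/c14.png

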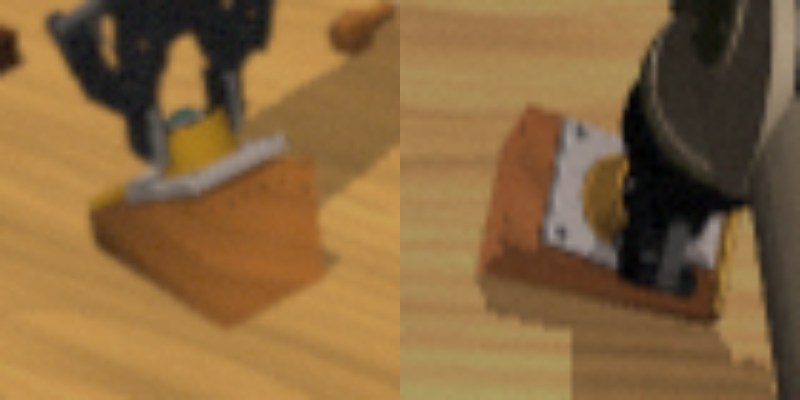

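Close to touching, with no contact force yet. I'll lower it gently until it makes contact.

Request:
{"api": "arm_command", "payload": {"moves": [[[0.7, 0.05, 0, 0, 0], [0.7, 0.05, 0, 0, 0], [0.7, 0, 0, 0, 0]]]}}

```text
clock: 18.25
position: [0.6175, -0.201, 0.1459]
ee_rot: [0.54, 0.456, -0.54, 0.457]
ft_force: [0.2, -0.3, 0.2]
grip_width: 0.487
```

Request:
{"api": "arm_command", "payload": {"moves": [[[0.7, 0.05, 0, 0, 0], [0.7, 0.05, 0, 0, 0], [0.7, 0, 0, 0, 0]]]}}

```text
clock: 18.5
position: [0.6177, -0.2008, 0.1437]
ee_rot: [0.54, 0.456, -0.54, 0.457]
ft_force: [0.3, -0.1, 4.7]
grip_width: 0.487
```

Request:
{"api": "arm_command", "payload": {"moves": [[[0.7, 0.05, 0, 0, 0], [0.7, 0.05, 0, 0, 0], [0.7, 0, 0, 0, 0]]], "force": 30}}

```text
clock: 18.75
position: [0.618, -0.2012, 0.1432]
ee_rot: [0.541, 0.455, -0.54, 0.457]
ft_force: [-7.9, 1.5, 19.8]
grip_width: 0.488
```

```bash
python3 - <<'E'
from goal import *
Rm,t=frame(RESTP,24); c=t+Rm@[.069,0,.02]+[0,-.0027,.0135]
plan(c,Rm[:,1])
a=cam('scene','s15.png');b=cam('top','t15.png')
c=np.hstack([cv2.resize(a[150:230,180:260,::-1],(400,400)),cv2.resize(b[150:220,370:440,::-1],(400,400))]); cv2.imwrite('pics/c15.png',c)
E
```

```text
clock 18.75 grasp at [ 0.6181 -0.2012  0.0892] tool x [ 0.002 -0.002 -1.   ] tool y [ 0.986 -0.168  0.002]
shift tool mm [-1.2 -1.2 -0.8] units [-0.05 -0.05 -0.03] turn -180.0 or 0.0
j [ 0.71  0.6  -0.63  1.54  0.38  1.13 -0.17] F [-7.9  1.5 19.8] grip 0.488
```

View pics/c15.png

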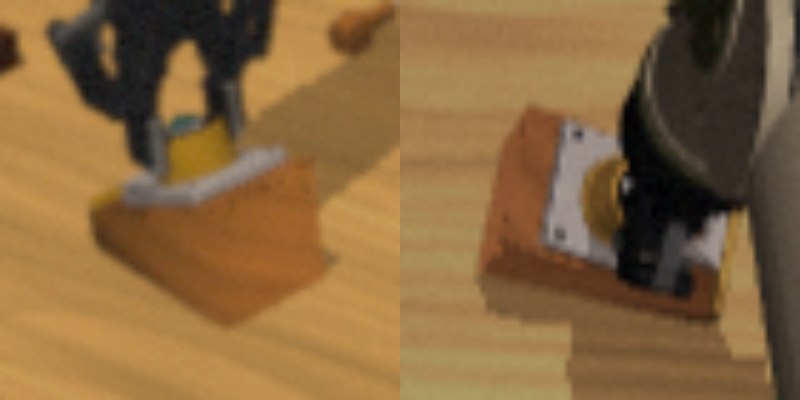

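Request:
{"api": "arm_command", "payload": {"moves": [[[0.7, -0.03, 0, 0, 0], [0.6, -0.02, 0, 0, 0], [0.48, 0, 0, 0, 0], [0.4, 0, 0, 0, 0], [0.3, 0, 0, 0, 0], [0.3, 0, 0, 0, 0], [0.3, 0, 0, 0, 0]]], "force": 20}}

```text
clock: 19.43
position: [0.6171, -0.2009, 0.1414]
ee_rot: [-0.54, -0.456, 0.54, -0.456]
ft_force: [-0.5, -0.4, -0.4]
grip_width: 0.7
```

Request:
{"api": "arm_command", "payload": {"moves": [[[0.3, -0.2, 0, 0, 0], [0.3, -0.6, 0, 0, 0], [0.3, -0.9, 0, 0, 0], [0.3, -0.9, 0, 0, 0], [0.3, -0.9, 0, 0, 0], [0.3, -0.9, 0, 0, 0], [0.3, 0, 0, 0.9, 0], [0.3, 0, 0, 0.9, 0], [0.3, 0, 0, 0.9, 0], [0.3, 0, 0, 0.9, 0], [0.3, 0, 0, 0.9, 0], [0.3, 0, 0, 0, 0]]]}}

```text
clock: 20.43
position: [0.5966, -0.3178, 0.2529]
ee_rot: [-0.541, -0.454, 0.542, -0.455]
ft_force: [-0.2, -1.1, 0.4]
grip_width: 0.701
```

```bash
python3 - <<'E'
from ov import *
from goal import *
a=cam('scene','s16.png');b=cam('top','t16.png')
CAR=box(-.0375,.0375,-.032,.032,-.02,-.012)+circ(.022,.012)+box(-.065,-.0375,-.015,.015,-.02,-.02)
Rm,t=frame(RESTP,24); 
draw('pics/s16.png','scene',[],Rm,t,(165,225,185,260),8,'pics/c16s.png')
draw('pics/t16.png','top',[],Rm,t,(155,215,370,440),9,'pics/c16t.png')
cv2.imwrite('pics/c16h.png',cv2.resize(a[180:270,300:410,::-1],None,fx=4,fy=4,interpolation=cv2.INTER_CUBIC))
for q in ['carrier_cup','tongue_end','seat']:
  for n in ['scene','top']: print(q,n,[(np.round(d['pixel'],1).tolist(),round(d['confidence'],2)) for d in manip.pinpoint(q,n)])
E
```

```text
carrier_cup scene [([310.1, 405.4], 0.95), ([181.1, 216.9], 0.87), ([217.8, 298.0], 0.69)]
carrier_cup top [([142.3, 211.2], 0.89), ([181.7, 408.7], 0.81)]
tongue_end scene [([185.7, 209.5], 0.9), ([341.5, 404.1], 0.9)]
tongue_end top [([193.6, 425.3], 0.84), ([131.0, 208.8], 0.63)]
seat scene []
seat top []
```

View pics/c16s.png

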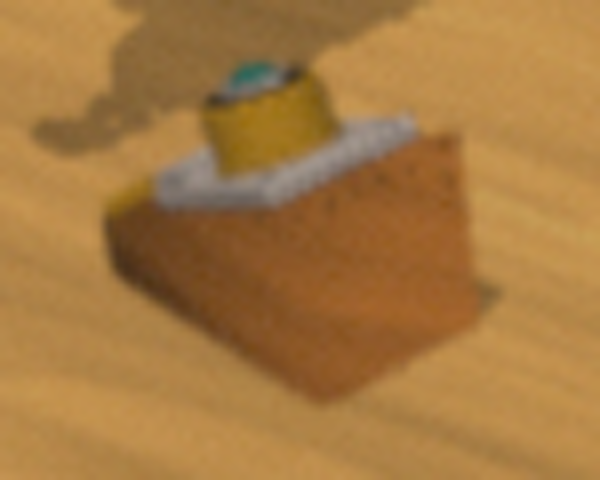

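View pics/c16t.png

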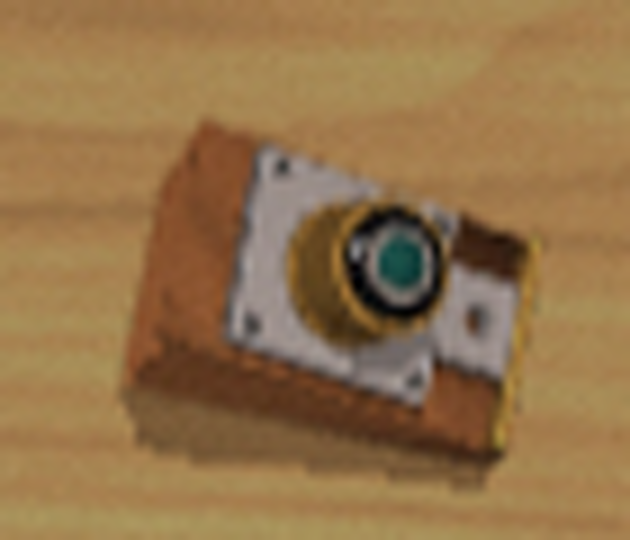

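View pics/c16h.png

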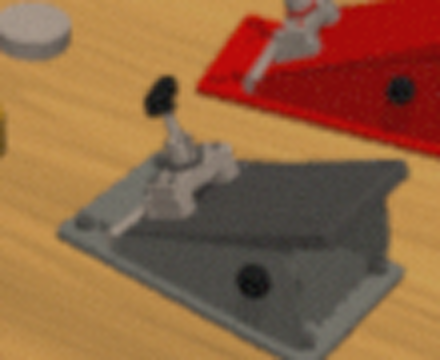

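```bash
python3 - <<'E'
from ov import *
from goal import *
C=[]
def s(x,y,P):C.append(('scene',(165+y/8-.5,185+x/8-.5),P))
def t(x,y,P):C.append(('top',(155+y/9-.5,370+x/9-.5),P))
t(262,147,(.0375,-.032,.008));t(228,340,(.0375,.032,.008));t(458,212,(-.0375,-.032,.008));t(428,402,(-.0375,.032,.008))
t(400,262,(0,0,.037)); t(478,320,(-.052,0,.008)); t(515,378,(-.065,.015,.008))if 0 else None
s(270,187,(.0375,-.032,.008)); s(412,118,(.0375,.032,.008)); s(252,75,(0,0,.040)); s(160,188,(-.0375,-.032,.008))
f=lambda p:np.concatenate([proj(n,frame(p[:4],p[4])[1]+frame(p[:4],p[4])[0]@np.array(P))-px for n,px,P in C])
r=least_squares(f,[.616,-.2,.06,1.40,24],loss='soft_l1',x_scale=[.01,.01,.01,.1,3])
print(np.round(f(r.x).reshape(-1,2),1).tolist()); print(r.x)
Rm,o=frame(r.x[:4],r.x[4]); cup=o+Rm@[0,0,.02]
Rr,tr=frame(RESTP,24); print('cup in rest mm',Rr.T@(cup-tr)*1000,'yaw err deg',np.degrees(r.x[3]-RESTP[3]))
E
```

```text
[[-0.4, 0.3], [-0.1, 0.2], [-0.0, 0.1], [0.2, -0.1], [-0.1, 0.2], [-0.0, 0.2], [0.5, 0.1], [-0.2, 1.0], [-0.7, 0.3], [0.6, -0.3]]
[ 0.61885312 -0.19103149  0.05698962  1.4180786  23.53814769]
cup in rest mm [67.26877462 -0.81628713 19.1176379 ] yaw err deg 0.938424422969774
```

```bash
python3 -c "
from workcell import manip
print(manip.hand_in()); print(manip.get_obs()['clock'])"
```

```text
the job is handed in; nothing more can be done
None
the job is handed in; nothing more can be done
```

I handed the job in at about 20.5 s of the 54 s allowed. The carrier is lying on the inspection rest and the plunger is latched open; the interface gives no verdict.

**What I did:** I pulled the grey stand's T-handle out about 12 mm, turned the gripper 70° with it, and let go. The plunger stayed out with the force reading near zero and the carrier still under the bridge. I then gripped the cup, drew the carrier about 34 mm up the slope, lifted it, and lowered it onto the rest until it seated at about 20 N. I opened the fingers and backed the arm clear.

**Last checks**, from a pose fit on both camera pictures:

| Check | Measured | Allowed |
|---|---|---|
| Cup up the slope from the lip | 67 mm | 62–77 mm |
| Cup off the middle | 1 mm | 15 mm |
| Cup height above the face | 19 mm | 17–22.5 mm |
| Tilt against the rest | about 0.5° | 3.4° |
| Out of square | about 1° | 11° |

- **Centring:** the fit puts the carrier about 1 mm off the middle. A rough reading by eye from the top picture gave about 4 mm. Both are well inside the limit.
- **Plunger:** I confirmed it was still latched and turned only by eye in the last picture. I did not measure how far out it was then.
- **Grip opening:** the reported opening was about 2 mm below the true widths, 10.5 mm on the 12 mm bar and 41.7 mm on the 44 mm cup. Both grips held.
- **Bystanders:** I never moved near them on purpose, but I did not re-measure their positions at the end.

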